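# Set out the next bag at the stitcher's place

## Robot

A 6-joint arm with a two-finger parallel gripper is mounted at the origin on the work surface. World frame = base frame: x ahead of the robot, y to its left, z up, the work surface at z = 0. Lengths are in m, angles in rad, forces in N, time in s.
With the tool pointing down it reaches from about 0.275 to 0.875 m from the base axis. Payload 12.5 kg.
Tool frame: the origin (TCP) lies between the finger pads; the fingertips stand bot.tip_reach ahead of it and the grasp point (between the pads) lies 3 mm ahead of it (bot.tip_reach is the distance from the TCP to the fingertips, in m); z points along the fingers, y is the line along which they close (so a half turn about z gives the same grasp; the last joint's range is limited). The gripper opens to 85 mm and grips with 20 to 120 N. Pads are 22 mm wide; open, the fingers measure 114 mm over their backs; the gripper's body (76 mm by 85 mm) begins 54 mm behind the grasp point. The pads swing forward as they close: fully open they stand 13 mm farther back than shut.
Start: joints at [-1.423, 0.351, 1.652, -0, 1.139, -0.085], TCP at [0.127, -0.535, 0.253] pointing down, gripper open.
Joint ranges: [-2.75, 2.75], [-0.79, 2.1], [0.01, 2.65], [-1.57, 4.71], [0.07, 3.14], [-2.87, 2.87]. Speed limits (rad/s): [2.22, 2.22, 2.79, 3.14, 3.14, 3.14].

## Interface

Orientations are given as a unit quaternion [x, y, z, w].
In Python, from cell import bot, eyes gives the robot as it stands.
- The arm moves only by the tool move_arm, never from a script. Its argument "plan" is a list of rows, each a list of 7 numbers: the turn, a rotation vector about the tool's x, y, z in units of 6 degrees (1.0 is 6 degrees), then the shift along the tool's x, y, z in mm, then the opening, from -1 (shut) to 1 (fully open). In form: [[wx, wy, wz, x, y, z, hand], ...]. A call has 1 to 8 rows; each row is the pose to reach, as a shift and turn from the pose commanded when the call began, along the tool's axes at that moment; what a row does not reach only later rows make up. A row lasts 1/12 s, in which the tool goes at most 41.7 mm and 7.16 degrees, less where a joint would pass 70% of its speed; a pose out of reach is approached as far as the arm can. A call with a gripper value outside its range is refused whole. The fingers move at their own pace and stop on an object; "force" is the grip in N (left out, the last holds). Time passes only in rows, so rows that repeat a pose let the fingers close. It gives the time, the measured TCP pose, the force, the opening and the grip force at its end, in the units of the state.
- bot.state(): the state, without advancing time (a new reading comes with each control period).
- eyes.get_image(name): name is "scene" or "top" or "wrist"; returns a dict with "pixels" (400x640x3 uint8, blue, green, red), "range_z" (400x640 float32, m along the optical axis (not along the pixel's ray), 0 where there is no reading), "vertical_fov" (degrees; the focal length in pixels is half the picture's height over the tangent of half this angle, whatever the lens; pixels are square), "cx", "cy" (the principal point, pixels), "xyz" and "orientation" of the camera in the world; the wrist camera has in their place "tool_from_camera" (4x4, takes a point from camera to tool coordinates, whose origin is the TCP and whose axes are the flange's). Camera axes: x right, y down, z forward; pixel columns grow to the right and rows downward; lengths in m; the calibration is good to about 2 mm. A picture is of the moment at which its call begins: read the wrist's pose just before it.
- bot.finish_job(): hands the job in; it is judged then, once.
The state is a dict: "time": time; "joint_pos": joint angles; "qd": joint speeds; "effort": joint torques, N m; "eef_pos": TCP position; "tool_rot": TCP orientation; "contact_force": force on the tool from outside, world axes, zero at the start; "ft_torque": the same for the moment, N m; "width": finger opening in m; "grip_force": force on a finger pad.
Only numpy, scipy, OpenCV 4.12 (cv2) and the standard library are available. Lean on these libraries where they do the work, as an engineer would, in place of code of your own. Each camera call takes 0.05 s, during which the arm holds its last target. There are 200 camera calls.

## Task

Set out the next bag: hook every kit carrier standing on the bench onto the short end of the rail (right of the brass band, seen from the robot) and slide it along past the band onto the long end, never lifting one over the long end, so that all hang freely and still there. Also take the pattern board out of its stand and lean it on the easel, its lower edge on the ledge behind the lip and its upper part leaning back against the panel. Leave the other things on the bench alone.

Things in the scene. Friction and masses are not known exactly. Their poses are not given: they have to be found in the camera images.
- carrier_a: Kit carrier: rigid steel C-shaped hanger, 214 mm tall, 0.26 kg, standing on its base with a paper-white thread bobbin (62 mm tall) fixed on it (load top below z 72). Origin: centre of the base's underside; z up, x to the C's open side. Base 84 (x) x 60 (y) x 10 mm; back plate 34 mm wide at x = -36 mm; top arm 26 mm wide, x -39 to +21, z 150 to 156.
- hook_a (a point): Roof of carrier_a's notch (0, 0, 149 mm in the carrier), a 90 degree V that seats on the rail, 6 mm above the rail's axis. Two 6 mm lips at x = -18 and +18 hang from the arm to z 124; the rail lies in the 30 mm notch between them. The rail goes in from the open +x side below the lip (z 124) and above the load (z 72); then the carrier is lowered.
- grip_a (a point): Point to grip carrier_a (0, 0, 183 mm in the carrier): middle of the black neck, 14 (x) x 26 (y) mm, z 156 to 206, below a 14 x 34 x 8 mm cap. Fingers best close along the carrier's x.
- carrier_b: Kit carrier: rigid steel C-shaped hanger, 214 mm tall, 0.26 kg, standing on its base with a wooden block with a brass strip (37 mm tall) fixed on it (load top below z 72). Origin: centre of the base's underside; z up, x to the C's open side. Base 84 (x) x 60 (y) x 10 mm; back plate 34 mm wide at x = -36 mm; top arm 26 mm wide, x -39 to +21, z 150 to 156.
- hook_b (a point): Roof of carrier_b's notch (0, 0, 149 mm in the carrier), a 90 degree V that seats on the rail, 6 mm above the rail's axis. Two 6 mm lips at x = -18 and +18 hang from the arm to z 124; the rail lies in the 30 mm notch between them. The rail goes in from the open +x side below the lip (z 124) and above the load (z 72); then the carrier is lowered.
- grip_b (a point): Point to grip carrier_b (0, 0, 183 mm in the carrier): middle of the black neck, 14 (x) x 26 (y) mm, z 156 to 206, below a 14 x 34 x 8 mm cap. Fingers best close along the carrier's x.
- carrier_c: Kit carrier: rigid steel C-shaped hanger, 214 mm tall, 0.26 kg, standing on its base with a round metal tin (50 mm tall) fixed on it (load top below z 72). Origin: centre of the base's underside; z up, x to the C's open side. Base 84 (x) x 60 (y) x 10 mm; back plate 34 mm wide at x = -36 mm; top arm 26 mm wide, x -39 to +21, z 150 to 156.
- hook_c (a point): Roof of carrier_c's notch (0, 0, 149 mm in the carrier), a 90 degree V that seats on the rail, 6 mm above the rail's axis. Two 6 mm lips at x = -18 and +18 hang from the arm to z 124; the rail lies in the 30 mm notch between them. The rail goes in from the open +x side below the lip (z 124) and above the load (z 72); then the carrier is lowered.
- grip_c (a point): Point to grip carrier_c (0, 0, 183 mm in the carrier): middle of the black neck, 14 (x) x 26 (y) mm, z 156 to 206, below a 14 x 34 x 8 mm cap. Fingers best close along the carrier's x.
- carrier_d: Kit carrier: rigid steel C-shaped hanger, 214 mm tall, 0.26 kg, standing on its base with a small carton (52 mm tall) fixed on it (load top below z 72). Origin: centre of the base's underside; z up, x to the C's open side. Base 84 (x) x 60 (y) x 10 mm; back plate 34 mm wide at x = -36 mm; top arm 26 mm wide, x -39 to +21, z 150 to 156.
- hook_d (a point): Roof of carrier_d's notch (0, 0, 149 mm in the carrier), a 90 degree V that seats on the rail, 6 mm above the rail's axis. Two 6 mm lips at x = -18 and +18 hang from the arm to z 124; the rail lies in the 30 mm notch between them. The rail goes in from the open +x side below the lip (z 124) and above the load (z 72); then the carrier is lowered.
- grip_d (a point): Point to grip carrier_d (0, 0, 183 mm in the carrier): middle of the black neck, 14 (x) x 26 (y) mm, z 156 to 206, below a 14 x 34 x 8 mm cap. Fingers best close along the carrier's x.
- rail: Fixed steel rail, a round bar 12 mm thick with its axis 215 mm above the bench, running along this body's y, 480 mm long between posts 20 mm wide at y = -180 and +300 mm (left post at +y). Origin: on the bench under the brass band; x points away from the robot.
- mark (a point): The brass band (10 mm wide, 15 mm across, visible only, no obstacle) round the rail, 180 mm from the right post; this point is on the rail's axis; axes as the rail: y along the rail to the left, x away from the robot. Right of it (-y) is the loading part, left of it (+y) the stitcher's part.
- board: Pattern board: plywood slab 12 thick (x) x 120 wide (y) x 160 mm tall (z), 0.2 kg, with paper shapes on its front (-x) face, standing upright in the slotted stand. Origin: centre of its lower edge.
- board_top (a point): Centre of the board's upper edge, 160 mm above its origin along its z.
- stand: Fixed wooden stand, 62 (x) x 150 (y) x 58 mm tall, with an 18 mm wide slot along y whose floor is 12 mm above the bench. Origin: centre of its underside.
- easel: Fixed dark wooden easel, 140 mm wide along y, front towards -x. Ledge with its top 12 mm above the bench from x = -75 to +20 mm; a front lip from x = -75 to -67 rising to z 26; upright back panel from x = 0 to +12 rising to z 115. Origin: on the bench below the panel's front face.
- tape: Bystander, to be left alone: yellow tape roll, 72 mm across, 24 tall.
- glue: Bystander, to be left alone: glue jar, 60 mm across, 85 tall.
- cone: Bystander, to be left alone: thread cone, 68 mm across, 102 tall.
- mallet: Bystander, to be left alone: wooden mallet lying flat.
- ruler: Bystander, to be left alone: steel ruler bar 160 x 30 x 6 mm, lying flat.
- slicker: Bystander, to be left alone: dark wooden slicker 110 x 35 x 24 mm, lying flat.
Things that resemble listed ones, but are neither listed nor needed, are in the scene too. There is more than one size of the board; the one meant has the size given above.

How it is judged:
At the end, for the whole second after the job is handed in: All carriers present hang still by their notches on the rail, notch middle 5 to 288 mm left of the band, tilt under 0.25 rad; board at rest, foot on the ledge between lip and panel, within 35 mm of the middle, square within 0.25 rad, leaning back 0.1 to 0.6 rad (x of hook_a in the frame of mark between -0.015 and 0.015 m and y of hook_a in the frame of mark between 0.005 and 0.288 m and z of hook_a in the frame of mark between 0 and 0.013 m and angle between each of carrier_a, carrier_b, carrier_c, carrier_d's own z axis and vertical below 0.25 rad and linear speed of each of carrier_a, carrier_b, carrier_c, carrier_d below 0.05 m/s and x of hook_b in the frame of mark between -0.015 and 0.015 m and y of hook_b in the frame of mark between 0.005 and 0.288 m and z of hook_b in the frame of mark between 0 and 0.013 m and x of hook_c in the frame of mark between -0.015 and 0.015 m and y of hook_c in the frame of mark between 0.005 and 0.288 m and z of hook_c in the frame of mark between 0 and 0.013 m and x of hook_d in the frame of mark between -0.015 and 0.015 m and y of hook_d in the frame of mark between 0.005 and 0.288 m and z of hook_d in the frame of mark between 0 and 0.013 m and x of board in the frame of easel between -0.07 and 0 m and y of board in the frame of easel between -0.035 and 0.035 m and z of board in the frame of easel between 0.004 and 0.022 m and angle between board's own z axis and vertical between 0.1 and 0.6 rad and angle between the y axis of board and the y axis of easel, either way round below 0.25 rad and linear speed of board below 0.03 m/s and x of board_top in the frame of easel between -0.02 and 0.08 m and contact force between board and easel above 0.3 N); the robot touches nothing.
It fails at once if a carrier is lifted over the rail's long end (left of the brass band) instead of being slid there ((x of hook_a in the frame of mark between -0.05 and 0.05 m and y of hook_a in the frame of mark between 0.02 and 0.3 m and z of hook_a in the frame of mark above 0.03 m) or (x of hook_b in the frame of mark between -0.05 and 0.05 m and y of hook_b in the frame of mark between 0.02 and 0.3 m and z of hook_b in the frame of mark above 0.03 m) or (x of hook_c in the frame of mark between -0.05 and 0.05 m and y of hook_c in the frame of mark between 0.02 and 0.3 m and z of hook_c in the frame of mark above 0.03 m) or (x of hook_d in the frame of mark between -0.05 and 0.05 m and y of hook_d in the frame of mark between 0.02 and 0.3 m and z of hook_d in the frame of mark above 0.03 m)).
It fails at once if a bystander is moved by more than 4 cm (distance of any of tape, glue, cone, mallet, ruler, slicker from where it was at the start of the episode above 0.04 m).
Of carrier_a, carrier_b, carrier_c, carrier_d only 3 to 4 are there at a start; the rules pass over those that are not, and their reading is None.
At some moment in a run one of carrier_a, carrier_b, carrier_c, carrier_d may be knocked a few centimetres aside while the robot is not near it.
Once in a run the grip may slacken for a moment while it holds something.
It also fails if it takes over 192 s, if anything falls off the work surface, if the arm or the gripper's body presses on something with over 40 N, if the wrist force passes 120 N, or if a joint passes its speed limit or range.

## Working session

There is one attempt and no reset: what is moved stays moved. The work goes in short steps, Python scripts to look and compute and a tool call to move; the robot and the scene stay as the last step left them, time stands still between calls to the robot, and variables do not carry over. Pictures are saved under pics/ and viewed, at most 14 in all, crops included, and the job is handed in when it is done.

Besides the shell and the picture viewer there is one more tool, called after "Request:" as name(argument=value, ...) on one line, values as JSON. move_arm: Moves the arm, as the interface text tells. Its arguments: {"type":"object","properties":{"plan":{"type":"array","items":{"type":"array","items":{"type":"number"}}},"force":{"type":"number"}},"required":["plan"]}

```bash
ls; mkdir -p pics
cat > h.py <<'E'
import numpy as np, cv2
from scipy.spatial.transform import Rotation as R
from cell import bot, eyes
def grab(n):
    s=bot.state(); im=eyes.get_image(n)
    f=200/np.tan(np.radians(im["vertical_fov"])/2)
    if n=="wrist":
        T=np.eye(4);T[:3,:3]=R.from_quat(s["tool_rot"]).as_matrix();T[:3,3]=s["eef_pos"]
        T=T@np.array(im["tool_from_camera"])
    else:
        T=np.eye(4);T[:3,:3]=R.from_quat(im["orientation"]).as_matrix();T[:3,3]=im["xyz"]
    v,u=np.mgrid[:400,:640]; z=im["range_z"]
    P=np.stack([(u-im["cx"])/f*z,(v-im["cy"])/f*z,z],-1)@T[:3,:3].T+T[:3,3]
    P[z==0]=np.nan
    return im["pixels"],P,T,f,im
E
python3 - <<'E'
from h import *
print(bot.state(), bot.tip_reach)
for n in("scene","top"):
    px,P,T,f,im=grab(n); cv2.imwrite(f"pics/{n}0.png",px); np.savez(f"pics/{n}0.npz",px=px,P=P); print(n,T,f,im["cx"],im["cy"])
E
```

```text
pics
{'time': 0.0, 'joint_pos': array([-1.42260915e+00,  3.51298677e-01,  1.65244480e+00,  4.80993906e-05,
        1.13909427e+00, -8.46135604e-02]), 'qd': array([ 0.00131174, -0.00022763,  0.00105514, -0.00208412,  0.00071111,
        0.00039477]), 'effort': array([ 2.38236880e-04, -5.06106842e+01, -2.91406453e+01, -2.46180701e-05,
        4.51463537e-03,  1.55899630e-05]), 'eef_pos': array([ 0.12686863, -0.53484616,  0.25271633]), 'tool_rot': array([ 9.93234100e-01,  1.16127663e-01,  2.04043457e-06, -6.22928708e-04]), 'contact_force': array([ 0.36174434,  0.34130813, -0.02090882]), 'ft_torque': array([-0.03605977,  0.03086825,  0.02224624]), 'grip_force': 0.0, 'width': 0.08548481191568444} 0.022
scene [[-0.39512601  0.52904531 -0.75099034  1.60572928]
 [ 0.91838908  0.20889559 -0.33604185  0.2881575 ]
 [-0.0209028  -0.82248021 -0.56840952  0.94094166]
 [ 0.          0.          0.          1.        ]] 454.9919463892985 311.04646717542266 203.45578789989628
top [[ 0.00498389 -0.99217234  0.12477663  0.3219991 ]
 [-0.99997934 -0.00443839  0.00464939 -0.1757572 ]
 [-0.00405919 -0.12479723 -0.99217396  1.79892053]
 [ 0.          0.          0.          1.        ]] 488.37345521168595 323.7974588445989 204.9363244059781
```

View pics/scene0.png

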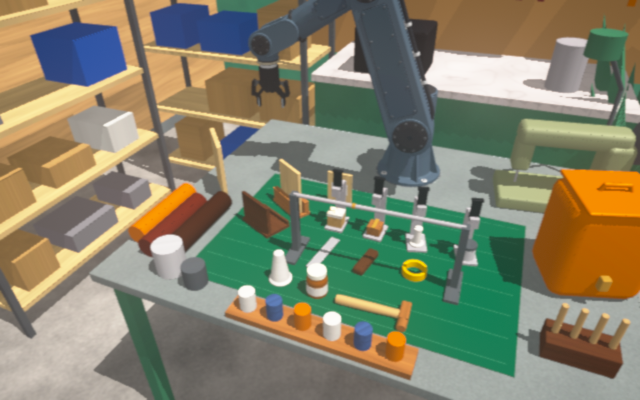

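View pics/top0.png

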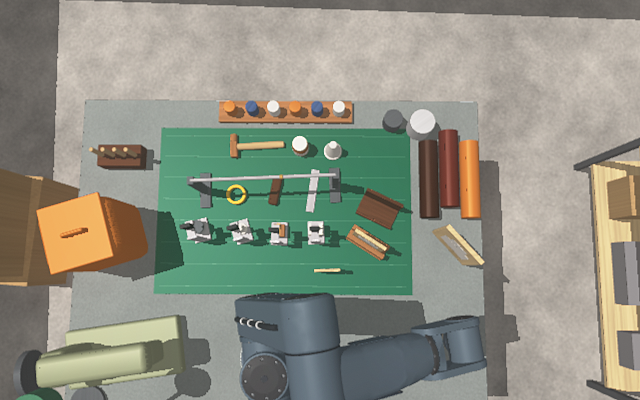

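The scene shows four carriers (top view pixels (198,231), (241,233), (279,233), (317,232)), the rail from (205,182) to (335,178), the easel at (380,208) and the stand with a board at (368,241). Other boards stand at (327,270) and (458,245), possibly the lookalikes, so I'll check in a close crop.

Run:
```python
from h import *
a=cv2.imread("pics/top0.png"); cv2.imwrite("pics/topc.png",cv2.resize(a[165:285,170:490],None,fx=2.5,fy=2.5,interpolation=cv2.INTER_CUBIC))
a=cv2.imread("pics/scene0.png"); cv2.imwrite("pics/scenec.png",cv2.resize(a[120:300,200:490],None,fx=2.7,fy=2.7,interpolation=cv2.INTER_CUBIC))
```

```text
(no output)
```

View pics/topc.png

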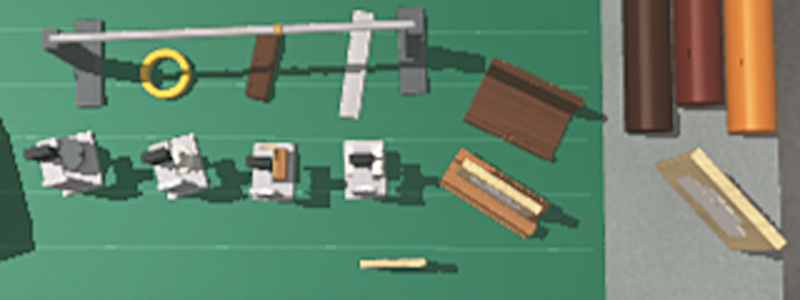

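View pics/scenec.png

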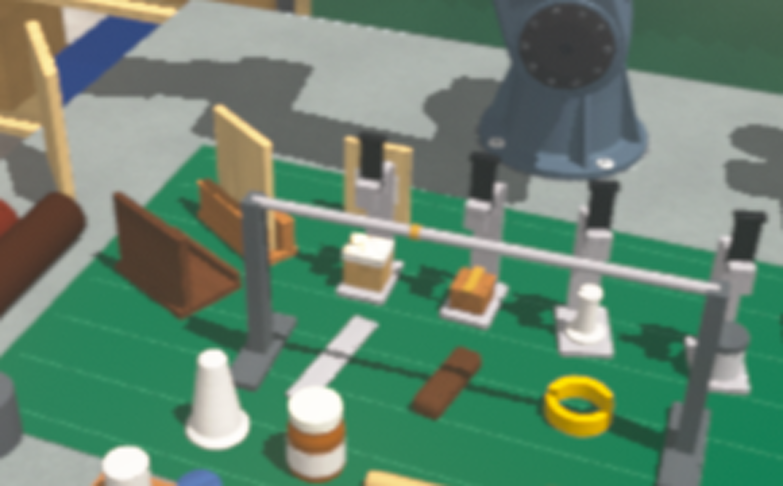

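The crop shows the four carriers (loads: tin (75,160), bobbin (180,160), wooden block (272,170), carton (365,165)), all open away from the robot. The band is at (278,30). There are three boards: one in the slotted stand (500,190), a small one at (393,264) and a big one off the mat (720,200). By the description, the one in the stand is the right board. I'll measure sizes to confirm it.

Run:
```python
from h import *
for n in("top","scene"):
    d=np.load(f"pics/{n}0.npz");P=d["P"];px=d["px"].astype(int)
    def sel(x0,x1,y0,y1,z0,z1): return (P[...,0]>x0)&(P[...,0]<x1)&(P[...,1]>y0)&(P[...,1]<y1)&(P[...,2]>z0)&(P[...,2]<z1)
    if n=="top":
        for nm,(u0,v0,u1,v1) in dict(cA=(180,215,215,245),cB=(226,215,258,248),cC=(266,218,295,248),cD=(305,218,332,248),stb=(342,220,395,262),small=(310,262,345,276),big=(425,220,490,270),easel=(355,185,405,230),rail=(187,170,345,208)).items():
            m=np.zeros(P.shape[:2],bool);m[v0:v1,u0:u1]=1;m&=P[...,2]>0.004
            for z0,z1 in((.004,.03),(.03,.1),(.1,.145),(.145,.16),(.16,.2),(.2,.24)):
                q=P[m&(P[...,2]>z0)&(P[...,2]<z1)]
                if len(q)>4:
                    r=cv2.minAreaRect((q[:,:2]*1000).astype(np.float32)); print(nm,z0,len(q),np.round(q.mean(0),3),[np.round(t,1) for t in r],"zmax",q[:,2].max().round(3))
    b=(px[...,2]>150)&(px[...,0]<90)&(px[...,1]>100)&sel(.3,.8,-.4,.3,.19,.24)
    print(n,"band",P[b].mean(0),b.sum())
    for z0,z1 in((.09,.24),):
        for x0,x1,y0,y1 in((.1,.35,-.3,.05),(.1,.45,-.5,-.3),(.1,.6,-.7,-.45)):
            q=P[sel(x0,x1,y0,y1,z0,z1)]; 
            if len(q)>4: print(n,(x0,y0),len(q),q.mean(0).round(3),cv2.minAreaRect((q[:,:2]*1000).astype(np.float32)),q[:,2].max())
```

```text
cA 0.004 320 [0.451 0.285 0.01 ] [array([454.4, 299. ]), array([107.4, 127.9]), np.float64(0.4)] zmax 0.028
cA 0.03 151 [0.455 0.278 0.06 ] [array([451.4, 278.2]), array([75.8, 33.4]), np.float64(3.9)] zmax 0.099
cA 0.1 29 [0.428 0.274 0.124] [array([442.8, 272.6]), array([29.6, 65.7]), np.float64(81.5)] zmax 0.14
cA 0.145 92 [0.439 0.28  0.155] [array([444.8, 283.4]), array([60. , 32.3]), np.float64(17.8)] zmax 0.16
cA 0.16 46 [0.446 0.281 0.171] [array([446. , 281.1]), array([58.5, 31.2]), np.float64(12.5)] zmax 0.198
cA 0.2 51 [0.453 0.285 0.213] [array([453.7, 285.6]), array([14.7, 33.9]), np.float64(16.5)] zmax 0.223
cB 0.004 355 [0.451 0.125 0.011] [array([449.8, 134.7]), array([119.2, 115.1]), np.float64(1.7)] zmax 0.029
cB 0.03 50 [0.439 0.124 0.066] [array([438.4, 121.1]), array([33.9, 61.3]), np.float64(86.6)] zmax 0.099
cB 0.1 21 [0.425 0.119 0.127] [array([440.5, 117.6]), array([26.9, 64.8]), np.float64(84.5)] zmax 0.144
cB 0.145 85 [0.436 0.127 0.155] [array([440.7, 131.8]), array([60.7, 32.1]), np.float64(20.4)] zmax 0.16
cB 0.16 38 [0.437 0.128 0.168] [array([442.6, 12
[... 4537 characters left out ...]
 -0.7) 708 [ 0.395 -0.618  0.179] ((396.8435363769531, -622.5740966796875), (165.3876953125, 20.809951782226562), 42.244590759277344) 0.23536675361532522
scene band [ 0.61848268 -0.02681742  0.22073801] 9
scene (0.1, -0.3) 366 [ 0.26  -0.045  0.182] ((275.7857360839844, -83.00050354003906), (38.792724609375, 284.827880859375), 21.66830062866211) 0.2396474299030903
scene (0.1, -0.5) 300 [ 0.409 -0.336  0.138] ((405.2588806152344, -336.0676574707031), (91.38163757324219, 17.09642219543457), 57.238338470458984) 0.1761481781050378
scene (0.1, -0.7) 361 [ 0.423 -0.601  0.173] ((398.4306335449219, -619.9886474609375), (171.15757751464844, 17.032506942749023), 42.21958923339844) 0.22504750618500513
```

Sizes confirm it: the board in the stand is 118×12.8 mm with its top at 172 mm (160 + 12), while the others are about 85×110 and 165×230. I'll write a planning helper and a better rail fit.

```bash
cat >> h.py <<'E'
def go(x,y,z,yaw,tilt=0,base=None):
    """print shift/turn in tool axes from current (or given) pose; yaw = direction of tool y (closing), deg; tilt about tool x, deg"""
    s=bot.state(); p,q=(s["eef_pos"],R.from_quat(s["tool_rot"])) if base is None else base
    g=R.from_matrix([[0,1,0],[1,0,0],[0,0,-1]]); g=R.from_euler("z",yaw,degrees=True)*g*R.from_euler("x",tilt,degrees=True)
    d=q.inv().apply(np.array([x,y,z])-p)*1000; w=np.degrees((q.inv()*g).as_rotvec())/6
    print("turn",w.round(2),"shift",d.round(1),"rows>=",round(max(np.linalg.norm(d)/41.7,np.linalg.norm(w)*6/7.16),1))
    return np.array([x,y,z]),g
def st():
    s=bot.state(); print(round(s["time"],2),s["eef_pos"].round(4),np.degrees(R.from_quat(s["tool_rot"]).as_euler("ZYX")).round(1),"F",s["contact_force"].round(1),"w",round(s["width"],4),"g",round(s["grip_force"],1))
def caps():
    px,P,*_=grab("top"); z=P[...,2]
    m=((z>.2)&(z<.32)&(P[...,0]>.3)&(P[...,0]<.75)&(px.max(-1)<110)).astype(np.uint8)
    n,l,stt,c=cv2.connectedComponentsWithStats(m)
    for i in range(1,n):
        if stt[i,4]>15:
            q=P[l==i]; q=q[q[:,2]>np.percentile(q[:,2],90)-.012]; r=cv2.minAreaRect((q[:,:2]*1000).astype(np.float32)); print("cap",len(q),np.round(r[0],1),np.round(r[1],1),round(r[2],1),"z",np.median(q[:,2]).round(3))
E
python3 - <<'E'
from h import *
d=np.load("pics/top0.npz");P=d["P"]; z=P[...,2]
m=(z>.205)&(z<.235)&(P[...,0]>.58)&(P[...,0]<.65)&(P[...,1]>-.19)&(P[...,1]<.26)
q=P[m]; vx,vy,x0,y0=cv2.fitLine((q[:,:2]*1000).astype(np.float32),cv2.DIST_HUBER,0,.01,.01).ravel(); print("rail dir",vx,vy,x0,y0,"x at y=-.026",x0+(-26-y0)*vx/vy,"yaw",np.degrees(np.arctan2(-vx,vy)*np.sign(vy)))
d2=np.load("pics/scene0.npz");P2=d2["P"];z=P2[...,2];m=(z>.205)&(z<.235)&(P2[...,0]>.58)&(P2[...,0]<.65)&(P2[...,1]>-.19)&(P2[...,1]<.26)
q=P2[m]; vx,vy,x0,y0=cv2.fitLine((q[:,:2]*1000).astype(np.float32),cv2.DIST_HUBER,0,.01,.01).ravel(); print("scene x at band",x0+(-26-y0)*vx/vy,vx,vy,q[:,2].mean(),len(q))
caps(); st()
b=go(.38,-.15,.30,60); b=go(.4537,.2856,.30,16.5,base=b); go(.4537,.2856,.187,16.5,base=b)
E
```

```text
rail dir 0.045364022 -0.9989705 612.83075 34.301594 x at y=-.026 615.5691 yaw 177.39993
scene x at band 618.53516 0.044218857 -0.9990219 0.21889980724281893 730
cap 34 [452.5 285.2] [12.  31.9] 10.7 z 0.214
cap 37 [448.6 133.1] [11.6 33.6] 15.8 z 0.214
cap 36 [441.4  -1.8] [30.4 11.3] 82.2 z 0.214
cap 29 [ 445.6 -138.5] [ 7.2 29.2] 0.2 z 0.214
0.15 [ 0.1269 -0.5349  0.2529] [  13.3   -0.  -180. ] F [-0.8 -0.7  0.2] w 0.0856 g 0.0
turn [-0.000e+00 -1.000e-02 -2.278e+01] shift [ 335.1 -316.2  -46.8] rows>= 19.1
turn [0.   0.   7.25] shift [154.  414.1   0. ] rows>= 10.6
turn [0. 0. 0.] shift [  0.   0. 113.] rows>= 2.7
```

Request:
move_arm(plan=[[0, 0, -1, 60, -56, -10, 1], [0, 0, -2, 120, -112, -20, 1], [0, 0, -4, 220, -205, -47, 1], [0, 0, -5, 260, -245, -47, 1], [0, 0, -6, 300, -285, -47, 1], [0, 0, -7, 335, -316, -47, 1], [0, 0, -8, 335, -316, -47, 1], [0, 0, -8, 335, -316, -47, 1]])

```text
time: 0.82
eef_pos: [0.3095, -0.2566, 0.29]
tool_rot: [0.858, 0.513, 0.0, 0.0]
contact_force: [-0.3, -1.5, 0.2]
width: 0.0854
grip_force: 0.0
```

Run:
```python
from h import *
st(); go(.453,.2855,.30,16)
```

```text
0.82 [ 0.3095 -0.2566  0.29  ] [ 61.8   0.  180. ] F [-0.3 -1.5  0.2] w 0.0854 g 0.0
turn [ 0.    0.   -7.37] shift [ 545.6 -129.8  -10. ] rows>= 13.5
```

Request:
move_arm(plan=[[0, 0, -1, 41, -10, -10, 1], [0, 0, -2, 82, -20, -10, 1], [0, 0, -3, 123, -29, -10, 1], [0, 0, -4, 164, -39, -10, 1], [0, 0, -5, 205, -49, -10, 1], [0, 0, -6, 246, -58, -10, 1], [0, 0, -7, 287, -68, -10, 1], [0, 0, -7.4, 328, -78, -10, 1]])

```text
time: 1.48
eef_pos: [0.3965, 0.0642, 0.2999]
tool_rot: [0.601, 0.799, 0.0, 0.0]
contact_force: [1.0, -0.6, -1.2]
width: 0.0854
grip_force: 0.0
```

Request:
move_arm(plan=[[0, 0, 0, 0, 0, 0, 1], [0, 0, 0, 0, 0, 0, 1], [0, 0, 0, 0, 0, 0, 1]])

```text
time: 1.73
eef_pos: [0.3963, 0.0617, 0.2996]
tool_rot: [0.604, 0.797, -0.0, -0.0]
contact_force: [-0.1, -0.1, 0.1]
width: 0.0855
grip_force: 0.0
```

Run:
```python
from h import *
st(); go(.453,.2855,.30,16)
```

```text
1.73 [0.3963 0.0617 0.2996] [ 105.7    0.  -180. ] F [-0.1 -0.1  0.1] w 0.0855 g 0.0
turn [-0.01  0.   -0.04] shift [200.  115.3  -0.5] rows>= 5.5
```

Request:
move_arm(plan=[[0, 0, 0, 36, 21, 0, 1], [0, 0, 0, 72, 42, 0, 1], [0, 0, 0, 108, 62, 0, 1], [0, 0, 0, 144, 83, 0, 1], [0, 0, 0, 180, 104, 0, 1], [0, 0, 0, 200, 115, 0, 1], [0, 0, 0, 200, 115, 0, 1], [0, 0, 0, 200, 115, 0, 1]])

```text
time: 2.4
eef_pos: [0.4536, 0.2846, 0.2993]
tool_rot: [0.604, 0.797, -0.001, -0.0]
contact_force: [0.1, 0.1, 0.0]
width: 0.0855
grip_force: 0.0
```

```bash
cat >> h.py <<'E'
def wcap(save=None):
    px,P,*_=grab("wrist"); s=bot.state(); z=P[...,2]
    if save: cv2.imwrite(save,px)
    d=np.linalg.norm(P[...,:2]-s["eef_pos"][:2],axis=-1)
    for lo,hi in((.205,.22),(.15,.159)):
        q=P[(z>lo)&(z<hi)&(d<.08)&(np.isfinite(z))]
        if len(q)>20: r=cv2.minAreaRect((q[:,:2]*1000).astype(np.float32)); print("wrist",lo,len(q),np.round(r[0],1),np.round(r[1],1),round(r[2],1),np.median(q[:,2]).round(4))
E
python3 - <<'E'
from h import *
st(); wcap("pics/w1.png"); caps()
E
```

```text
2.4 [0.4536 0.2846 0.2993] [ 105.7    0.  -179.9] F [0.1 0.1 0. ] w 0.0855 g 0.0
wrist 0.205 892 [452.  286.2] [13.6 33.3] 15.3 0.2139
wrist 0.15 1579 [443.3 283.3] [60.  34.1] 14.2 0.156
cap 25 [453.5 280.8] [10.9 24.7] 10.0 z 0.215
cap 42 [450.1 133.3] [14.5 31.8] 18.2 z 0.214
cap 33 [441.1  -3.3] [31.7 11.7] 83.2 z 0.215
cap 29 [ 445.6 -138.4] [ 7.2 29.4] 1.7 z 0.215
```

View pics/w1.png

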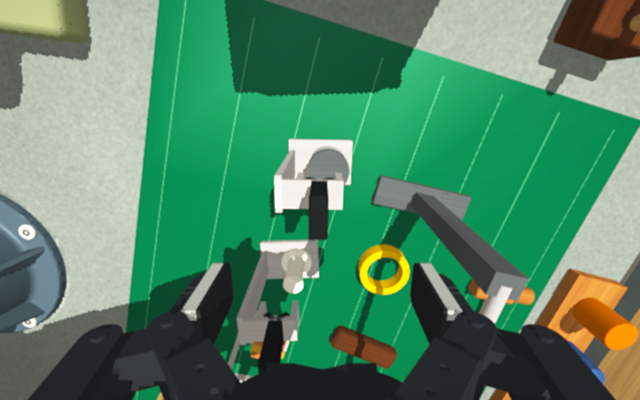

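The wrist view shows the tin carrier, with its cap at (319,195), centred between the fingers, so I'll descend and grip.

Request:
move_arm(plan=[[0, 0, 0, 2, -1, 35, 1], [0, 0, 0, 2, -1, 70, 1], [0, 0, 0, 2, -1, 95, 1], [0, 0, 0, 2, -1, 112, 1], [0, 0, 0, 2, -1, 112, 1], [0, 0, 0, 2, -1, 112, 1], [0, 0, 0, 2, -1, 112, -1], [0, 0, 0, 2, -1, 112, -1]], force=60)

```text
time: 3.17
eef_pos: [0.4523, 0.2871, 0.1895]
tool_rot: [0.604, 0.797, 0.001, 0.001]
contact_force: [-0.9, 0.2, -0.6]
width: 0.0639
grip_force: 0.0
```

Request:
move_arm(plan=[[0, 0, 0, 0, 0, 0, -1], [0, 0, 0, 0, 0, 0, -1], [0, 0, 0, 0, 0, 0, -1], [0, 0, 0, 0, 0, 0, -1], [0, 0, 0, 0, 0, 0, -1], [0, 0, 0, 0, 0, 0, -1]])

```text
time: 3.67
eef_pos: [0.4516, 0.2874, 0.1881]
tool_rot: [0.604, 0.797, 0.0, 0.0]
contact_force: [-2.2, 0.4, 3.4]
width: 0.0133
grip_force: 59.1
```

Run:
```python
from h import *
st(); b=go(.453,.2855,.277,16); b=go(.525,.285,.277,2.6,base=b);b=go(.525,-.10,.277,2.6,base=b);b=go(.525,-.10,.303,2.6,base=b);b=go(.620,-.10,.303,2.6,base=b);b=go(.620,-.10,.256,2.6,base=b);b=go(.6035,.22,.256,2.6,base=b)
```

```text
3.67 [0.4516 0.2874 0.1881] [105.7  -0.  180. ] F [-2.2  0.4  3.4] w 0.0133 g 59.1
turn [ 0.   -0.   -0.04] shift [ -2.2   0.9 -88.9] rows>= 2.1
turn [0.   0.   2.23] shift [-20.3  69.1   0. ] rows>= 1.9
turn [0. 0. 0.] shift [-384.6  -17.5    0. ] rows>= 9.2
turn [0. 0. 0.] shift [  0.   0. -26.] rows>= 0.6
turn [0. 0. 0.] shift [-4.3 94.9  0. ] rows>= 2.3
turn [0. 0. 0.] shift [ 0.  0. 47.] rows>= 1.1
turn [0. 0. 0.] shift [320.4  -2.    0. ] rows>= 7.7
```

Request:
move_arm(plan=[[0, 0, 0, 0, 0, -30, -1], [0, 0, 0, 0, 0, -60, -1], [0, 0, 0, 0, 0, -90, -1], [0, 0, 0, -10, 20, -90, -1], [0, 0, 1, -20, 45, -90, -1], [0, 0, 2.2, -20, 70, -90, -1], [0, 0, 2.2, -20, 70, -90, -1], [0, 0, 2.2, -20, 70, -90, -1]])

```text
time: 4.33
eef_pos: [0.5247, 0.2869, 0.2768]
tool_rot: [0.691, 0.723, -0.001, -0.0]
contact_force: [-0.3, 0.2, -2.6]
width: 0.0131
grip_force: 59.6
```

Request:
move_arm(plan=[[0, 0, 0, -40, -2, 0, -1], [0, 0, 0, -80, -4, 0, -1], [0, 0, 0, -120, -6, 0, -1], [0, 0, 0, -160, -8, 0, -1], [0, 0, 0, -200, -10, 0, -1], [0, 0, 0, -240, -12, 0, -1], [0, 0, 0, -280, -13, 0, -1], [0, 0, 0, -300, -14, 0, -1]])

```text
time: 5.0
eef_pos: [0.5225, -0.0165, 0.2777]
tool_rot: [0.691, 0.723, -0.0, 0.0]
contact_force: [-0.1, 0.0, -2.7]
width: 0.0131
grip_force: 59.5
```

Request:
move_arm(plan=[[0, 0, 0, -30, -1, 0, -1], [0, 0, 0, -60, -2, 0, -1], [0, 0, 0, -85, -3, 0, -1], [0, 0, 0, -85, -3, 0, -1], [0, 0, 0, -85, -3, -25, -1], [0, 0, 0, -85, -3, -25, -1], [0, 0, 0, -85, -3, -25, -1]])

```text
time: 5.58
eef_pos: [0.5243, -0.0979, 0.3034]
tool_rot: [0.691, 0.723, 0.0, 0.001]
contact_force: [-0.4, 0.7, -2.1]
width: 0.0137
grip_force: 59.5
```

Run:
```python
from h import *
st(); wcap(); px,P,*_=grab("scene"); cv2.imwrite("pics/s1.png",cv2.resize(px[130:290,230:500],None,fx=2.9,fy=2.9)); b=go(.620,-.10,.303,2.6);go(.620,-.10,.256,2.6,base=b)
```

```text
5.58 [ 0.5243 -0.0979  0.3034] [ 92.6   0.  179.9] F [-0.4  0.7 -2.1] w 0.0137 g 59.5
wrist 0.205 325 [ 475.6 -111.5] [64.2 27. ] 44.4 0.2127
wrist 0.15 341 [495.5 -96.9] [113.9  35.6] 34.5 0.1557
turn [-0.01 -0.    0.  ] shift [-6.7 95.9 -1.1] rows>= 2.3
turn [0. 0. 0.] shift [ 0.  0. 47.] rows>= 1.1
```

View pics/s1.png

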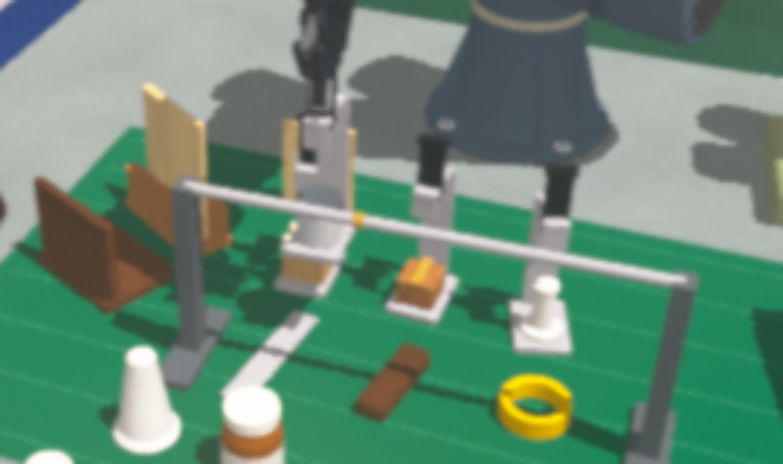

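The tin carrier is held upright short of the rail, right of the band (band at (360,219)). Next I'll enter and lower it.

Request:
move_arm(plan=[[0, 0, 0, -5, 25, 0, -1], [0, 0, 0, -5, 50, 0, -1], [0, 0, 0, -5, 75, 0, -1], [0, 0, 0, -5, 96, 0, -1], [0, 0, 0, -5, 96, 0, -1], [0, 0, 0, -5, 96, 0, -1], [0, 0, 0, -5, 96, 0, -1]])

```text
time: 6.27
eef_pos: [0.6197, -0.0987, 0.3018]
tool_rot: [0.691, 0.723, -0.001, -0.001]
contact_force: [-1.0, -0.9, -1.9]
width: 0.0131
grip_force: 60.1
```

Request:
move_arm(plan=[[0, 0, 0, 0, 0, 15, -1], [0, 0, 0, 0, 0, 30, -1], [0, 0, 0, 0, 0, 38, -1], [0, 0, 0, 0, 0, 41, -1], [0, 0, 0, 0, 0, 41, -1], [0, 0, 0, 0, 0, 41, -1]])

```text
time: 6.77
eef_pos: [0.6196, -0.0991, 0.2622]
tool_rot: [0.691, 0.723, -0.001, -0.001]
contact_force: [-4.1, 1.1, 0.1]
width: 0.0132
grip_force: 60.4
```

Run:
```python
from h import *
st(); px,P,*_=grab("scene"); z=P[...,2]
q=P[(z>.235)&(z<.4)]; print(bot.state()["contact_force"])
px,P,*_=grab("wrist");z=P[...,2];e=bot.state()["eef_pos"]
for lo,hi in((.22,.24),(.208,.224),(.14,.16)):
    m=(z>lo)&(z<hi)&(abs(P[...,1]-e[1])<.3)&(abs(P[...,0]-.61)<.06); q=P[m]; print(lo,len(q), q.mean(0).round(4) if len(q) else 0)
m=(z>.208)&(z<.226)&(P[...,1]>.0)&(P[...,1]<.2)&(abs(P[...,0]-.61)<.03);q=P[m];print(np.polyfit(q[:,1],q[:,0],1), len(q), q[:,2].max())
```

```text
6.77 [ 0.6196 -0.0991  0.2622] [  92.5   -0.  -179.9] F [-4.1  1.1  0.1] w 0.0132 g 60.4
[-6.56108593  0.06523333 -0.37154946]
0.22 6319 [ 0.6095 -0.061   0.2255]
0.208 5978 [ 0.6142 -0.0312  0.2197]
0.14 200 [ 0.5862 -0.0951  0.1504]
[-0.0372816   0.61345392] 1500 0.2230846888653547
```

Request:
move_arm(plan=[[0, 0, 0, 0, -3, -2, -1], [0, 0, 0, 20, -3, -2, -1], [0, 0, 0, 45, -3, -2, -1], [0, 0, 0, 70, -3, -2, -1], [0, 0, 0, 95, -3, -2, -1], [0, 0, 0, 120, -3, -2, -1], [0, 0, 0, 145, -3, -2, -1], [0, 0, 0, 165, -3, -2, -1]])

```text
time: 7.53
eef_pos: [0.6101, 0.0673, 0.2645]
tool_rot: [0.691, 0.723, 0.001, 0.0]
contact_force: [1.6, 0.3, -1.3]
width: 0.0131
grip_force: 60.1
```

Run:
```python
from h import *
st()
px,P,*_=grab("wrist");z=P[...,2];px=px.astype(int)
m=(z>.208)&(z<.23)&(px[...,2]>140)&(px[...,0]<80)&(px[...,1]>90)&(abs(P[...,0]-.61)<.03); print("band",m.sum(),P[m].mean(0))
for a,b in((.12,.2),(.2,.26)):
    m=(z>.208)&(z<.226)&(P[...,1]>a)&(P[...,1]<b)&(abs(P[...,0]-.61)<.03);q=P[m];print(a,np.median(q,0), len(q))
```

```text
7.53 [0.6101 0.0673 0.2645] [ 92.6  -0.  179.9] F [ 1.6  0.3 -1.3] w 0.0131 g 60.1
band 0 [nan nan nan]
0.12 [0.60632086 0.16005017 0.22021371] 3695
0.2 [nan nan nan] 0<stdin>:4: RuntimeWarning: Mean of empty slice.
  ret = um.true_divide(
  return _methods._mean(a, axis=axis, dtype=dtype,
```

Request:
move_arm(plan=[[0, 0, 0, 25, 0, 0, -1], [0, 0, 0, 50, 0, 0, -1], [0, 0, 0, 75, 0, 0, -1], [0, 0, 0, 100, 0, 0, -1], [0, 0, 0, 125, 0, 0, -1], [0, 0, 0, 150, 0, 0, -1], [0, 0, 0, 154, 0, 0, -1], [0, 0, 0, 154, 0, 3, -1]])

```text
time: 8.25
eef_pos: [0.6035, 0.2207, 0.2616]
tool_rot: [0.691, 0.723, 0.001, 0.0]
contact_force: [-0.2, 0.3, -1.8]
width: 0.0136
grip_force: 60.1
```

Request:
move_arm(plan=[[0, 0, 0, 0, 0, 1, -1], [0, 0, 0, 0, 0, 1, -1], [0, 0, 0, 0, 0, 1, -1]])

```text
time: 8.5
eef_pos: [0.6032, 0.2186, 0.2602]
tool_rot: [0.692, 0.722, 0.0, -0.001]
contact_force: [-4.4, 4.1, 2.2]
width: 0.0135
grip_force: 60.8
```

Run:
```python
from h import *
st()
```

```text
8.5 [0.6032 0.2186 0.2602] [ 9.25e+01 -1.00e-01 -1.80e+02] F [-4.4  4.1  2.2] w 0.0135 g 60.8
```

Request:
move_arm(plan=[[0, 0, 0, 0, 0, 0, -0.5], [0, 0, 0, 0, 0, 0, 0], [0, 0, 0, 0, 0, 0, 0.5], [0, 0, 0, 0, 0, 0, 1], [0, 0, 0, 0, 0, 0, 1], [0, 0, 0, 0, 0, 0, 1]])

```text
time: 9.0
eef_pos: [0.6035, 0.2193, 0.2598]
tool_rot: [0.691, 0.723, 0.0, 0.0]
contact_force: [-1.1, -0.3, 0.7]
width: 0.0801
grip_force: 0.0
```

Request:
move_arm(plan=[[0, 0, 0, 0, 0, -15, 1], [0, 0, 0, 0, 0, -40, 1], [0, 0, 0, 0, 0, -75, 1], [0, 0, 0, 0, -40, -80, 1], [0, 0, 0, -30, -75, -80, 1], [0, 0, 0, -65, -110, -80, 1], [0, 0, 0, -65, -110, -80, 1], [0, 0, 0, -65, -110, -80, 1]])

```text
time: 9.67
eef_pos: [0.4948, 0.148, 0.3406]
tool_rot: [0.692, 0.722, 0.0, 0.0]
contact_force: [0.2, 0.1, -0.3]
width: 0.0852
grip_force: 0.0
```

Run:
```python
from h import *
st(); caps(); go(.4495,.133,.28,16)
```

```text
9.67 [0.4948 0.148  0.3406] [ 92.5   0.  180. ] F [ 0.2  0.1 -0.3] w 0.0852 g 0.0
cap 31 [603.9 217.5] [30.5 10.7] 88.9 z 0.287
cap 29 [450.4 129.3] [13.  25.8] 11.8 z 0.215
cap 40 [441.9  -1.8] [12.8 30.2] 0.9 z 0.215
cap 32 [ 447. -137.] [32.4 10.2] 89.8 z 0.216
turn [ 0.01 -0.   -2.25] shift [-14.  -47.2  60.5] rows>= 1.9
```

Request:
move_arm(plan=[[0, 0, -1, -7, -25, 20, 1], [0, 0, -2.1, -14, -47, 40, 1], [0, 0, -2.1, -14, -47, 40, 1], [0, 0, -2.1, -14, -47, 40, 1], [0, 0, -2.1, -14, -47, 40, 1]])

```text
time: 10.13
eef_pos: [0.4514, 0.1342, 0.3005]
tool_rot: [0.608, 0.794, 0.001, 0.0]
contact_force: [1.0, -0.1, 0.5]
width: 0.0857
grip_force: 0.0
```

Run:
```python
from h import *
st(); wcap(); go(.450,.133,.188,16)
```

```text
10.13 [0.4514 0.1342 0.3005] [105.1   0.  179.9] F [ 1.  -0.1  0.5] w 0.0857 g 0.0
wrist 0.205 881 [448.3 133.3] [14.  33.9] 17.1 0.2139
wrist 0.15 1544 [439.8 130.2] [60.1 34. ] 17.4 0.156
turn [ 0.02  0.   -0.15] shift [ -0.7  -2.  112.6] rows>= 2.7
```

Request:
move_arm(plan=[[0, 0, -0.3, 0, -3, 35, 1], [0, 0, -0.3, 0, -3, 70, 1], [0, 0, -0.3, 0, -3, 95, 1], [0, 0, -0.3, 0, -3, 112, 1], [0, 0, -0.3, 0, -3, 112, 1], [0, 0, -0.3, 0, -3, 112, 0], [0, 0, -0.3, 0, -3, 112, -1], [0, 0, -0.3, 0, -3, 112, -1]])

```text
time: 10.85
eef_pos: [0.4482, 0.1331, 0.1893]
tool_rot: [0.595, 0.803, 0.001, 0.001]
contact_force: [-0.6, 0.1, 0.3]
width: 0.0519
grip_force: 0.0
```

Request:
move_arm(plan=[[0, 0, 0, 0, 0, 0, -1], [0, 0, 0, 0, 0, 0, -1], [0, 0, 0, 0, 0, 0, -1], [0, 0, 0, 0, 0, 0, -1], [0, 0, 0, 0, 0, 0, -1], [0, 0, 0, 0, 0, 0, -1]])

```text
time: 11.35
eef_pos: [0.4476, 0.1329, 0.1885]
tool_rot: [0.595, 0.804, 0.001, 0.0]
contact_force: [-1.7, 1.3, 6.2]
width: 0.0136
grip_force: 42.1
```

Run:
```python
from h import *
st(); b=go(.525,.133,.277,2.6); b=go(.523,-.1,.277,2.6,base=b)
```

```text
11.35 [0.4476 0.1329 0.1885] [106.9  -0.  179.9] F [-1.7  1.3  6.2] w 0.0136 g 42.1
turn [ 0.01 -0.    2.39] shift [-22.5  74.2 -88.4] rows>= 2.8
turn [0. 0. 0.] shift [-232.7  -12.6    0. ] rows>= 5.6
```

Request:
move_arm(plan=[[0, 0, 0, 0, 0, 0, -1], [0, 0, 0, 0, 0, 0, -1], [0, 0, 0, 0, 0, -15, -1], [0, 0, 0, 0, 0, -30, -1]])

```text
time: 11.68
eef_pos: [0.4465, 0.1326, 0.2175]
tool_rot: [0.595, 0.804, -0.001, -0.001]
contact_force: [0.2, -0.4, -2.3]
width: 0.0132
grip_force: 59.0
```

Request:
move_arm(plan=[[0, 0, 0, 0, 0, -30, -1], [0, 0, 0, 0, 0, -60, -1], [0, 0, 0, -10, 20, -60, -1], [0, 0, 1.2, -22, 45, -60, -1], [0, 0, 2.4, -22, 74, -60, -1], [0, 0, 2.4, -22, 74, -60, -1], [0, 0, 2.4, -22, 74, -60, -1]])

```text
time: 12.27
eef_pos: [0.5247, 0.1333, 0.2769]
tool_rot: [0.691, 0.723, -0.001, -0.001]
contact_force: [-0.6, 0.5, -3.1]
width: 0.0132
grip_force: 59.8
```

Request:
move_arm(plan=[[0, 0, 0, -40, -2, 0, -1], [0, 0, 0, -80, -4, 0, -1], [0, 0, 0, -120, -6, 0, -1], [0, 0, 0, -160, -8, 0, -1], [0, 0, 0, -200, -10, 0, -1], [0, 0, 0, -233, -11, 0, -1], [0, 0, 0, -233, -11, -25, -1], [0, 0, 0, -233, -11, -25, -1]])

```text
time: 12.93
eef_pos: [0.5238, -0.1016, 0.3058]
tool_rot: [0.692, 0.722, 0.001, 0.002]
contact_force: [-0.1, -0.5, -1.6]
width: 0.0134
grip_force: 59.8
```

```bash
cat >> h.py <<'E'
def held():
    """lowest/base of what hangs under gripper, from scene camera, and arm-plate height from wrist"""
    e=bot.state()["eef_pos"]; px,P,*_=grab("scene"); z=P[...,2]
    m=(abs(P[...,0]-e[0])<.05)&(abs(P[...,1]-e[1])<.035)&(z>.02)&(z<e[2]); q=P[m&(px.min(-1)>120)]
    print("held: z range",np.percentile(q[:,2],[1,99]).round(3),"y",np.percentile(q[:,1],[1,99]).round(3),len(q))
E
python3 - <<'E'
from h import *
st(); held(); go(.617,-.10,.303,2.6)
E
```

```text
12.93 [ 0.5238 -0.1016  0.3058] [9.250e+01 1.000e-01 1.798e+02] F [-0.1 -0.5 -1.6] w 0.0134 g 59.8
held: z range [0.122 0.294] y [-0.125 -0.068] 756
turn [ 0.03  0.01 -0.01] shift [-3.7 93.2  1.4] rows>= 2.2
```

Request:
move_arm(plan=[[0, 0, 0, 0, 25, 0, -1], [0, 0, 0, 0, 50, 0, -1], [0, 0, 0, 0, 75, 0, -1], [0, 0, 0, 0, 93, 0, -1], [0, 0, 0, 0, 93, 0, -1], [0, 0, 0, 0, 93, 0, -1], [0, 0, 0, 0, 93, 0, -1]])

```text
time: 13.57
eef_pos: [0.6157, -0.0949, 0.3019]
tool_rot: [0.691, 0.723, -0.0, -0.001]
contact_force: [-0.5, -0.4, -2.7]
width: 0.0131
grip_force: 60.2
```

Request:
move_arm(plan=[[0, 0, 0, 0, 0, 15, -1], [0, 0, 0, 0, 0, 30, -1], [0, 0, 0, 0, 0, 38, -1], [0, 0, 0, 0, 0, 41, -1], [0, 0, 0, 0, 0, 41, -1], [0, 0, 0, 0, 0, 41, -1]])

```text
time: 14.07
eef_pos: [0.6164, -0.0958, 0.2624]
tool_rot: [0.691, 0.723, -0.0, 0.0]
contact_force: [-0.0, -0.4, -2.1]
width: 0.0136
grip_force: 60.2
```

Run:
```python
from h import *
st(); go(.606,.15,.262,2.6)
```

```text
14.07 [ 0.6164 -0.0958  0.2624] [ 92.5   0.  180. ] F [-0.  -0.4 -2.1] w 0.0136 g 60.2
turn [ 0.    0.   -0.01] shift [246.    0.5   0.3] rows>= 5.9
```

Request:
move_arm(plan=[[0, 0, 0, 15, 0, 0, -1], [0, 0, 0, 40, 0, 0, -1], [0, 0, 0, 65, 0, 0, -1], [0, 0, 0, 90, 0, 0, -1], [0, 0, 0, 115, 0, 0, -1], [0, 0, 0, 140, 0, 0, -1], [0, 0, 0, 155, 0, 0, -1], [0, 0, 0, 160, 0, 0, -1]])

```text
time: 14.73
eef_pos: [0.6092, 0.0664, 0.2622]
tool_rot: [0.69, 0.723, 0.0, -0.0]
contact_force: [-0.2, 0.7, -3.3]
width: 0.0134
grip_force: 60.3
```

Request:
move_arm(plan=[[0, 0, 0, 20, 0, 0, -1], [0, 0, 0, 40, 0, 0, -1], [0, 0, 0, 60, 0, 0, -1], [0, 0, 0, 75, 0, 0, -1], [0, 0, 0, 85, 0, 0, -1], [0, 0, 0, 85, 0, 2, -1], [0, 0, 0, 85, 0, 3, -1], [0, 0, 0, 85, 0, 3, -1]])

```text
time: 15.4
eef_pos: [0.6059, 0.1497, 0.2603]
tool_rot: [0.691, 0.723, 0.001, -0.001]
contact_force: [-5.1, 9.0, 8.0]
width: 0.0132
grip_force: 62.0
```

Run:
```python
from h import *
st(); caps()
```

```text
15.4 [0.6059 0.1497 0.2603] [ 92.5  -0.2 179.9] F [-5.1  9.   8. ] w 0.0132 g 62.0
cap 13 [598.6 220.7] [23.4  2.5] 88.9 z 0.283
cap 40 [443.2  -3.4] [10.4 32. ] 1.4 z 0.216
cap 32 [ 445.8 -137.1] [ 9.5 32.3] 6.0 z 0.214
```

Request:
move_arm(plan=[[0, 0, 0, 0, 0, -1, -0.5], [0, 0, 0, 0, 0, -1, 0], [0, 0, 0, 0, 0, -1, 0.5], [0, 0, 0, 0, 0, -1, 1], [0, 0, 0, 0, 0, -1, 1], [0, 0, 0, 0, 0, -1, 1]])

```text
time: 15.95
eef_pos: [0.6058, 0.1487, 0.2597]
tool_rot: [0.691, 0.723, -0.0, 0.0]
contact_force: [-0.1, 0.8, 0.3]
width: 0.08
grip_force: 0.0
```

Request:
move_arm(plan=[[0, 0, 0, 0, 0, -15, 1], [0, 0, 0, 0, 0, -40, 1], [0, 0, 0, 0, 0, -75, 1], [0, 0, 0, -30, -30, -75, 1], [0, 0, 0, -60, -60, -75, 1], [0, 0, 0, -90, -90, -70, 1], [0, 0, 0, -120, -120, -65, 1], [0, 0, 0, -145, -150, -55, 1]])

```text
time: 16.62
eef_pos: [0.4628, -0.0024, 0.3158]
tool_rot: [0.691, 0.723, 0.0, 0.001]
contact_force: [1.0, -0.5, -0.3]
width: 0.0853
grip_force: 0.0
```

Request:
move_arm(plan=[[0, 0, 0.5, -12, -5, 10, 1], [0, 0, 0.5, -12, -5, 10, 1], [0, 0, 0.5, -12, -5, 10, 1]])

```text
time: 16.87
eef_pos: [0.4595, -0.0136, 0.3056]
tool_rot: [0.71, 0.704, 0.0, 0.0]
contact_force: [0.2, 0.6, 1.7]
width: 0.086
grip_force: 0.0
```

Run:
```python
from h import *
st(); caps(); wcap(); go(.442,-.003,.188,0)
```

```text
16.87 [ 0.4595 -0.0136  0.3056] [ 89.5  -0.  180. ] F [0.2 0.6 1.7] w 0.086 g 0.0
cap 42 [606.5 149.9] [12.5 33. ] 2.5 z 0.286
cap 39 [604.1 217.4] [31.  10.8] 88.9 z 0.287
cap 37 [ 447.2 -138.4] [10.4 29.5] 0.9 z 0.212
wrist 0.205 905 [441.4  -3.2] [34.3 14.1] 89.2 0.2139
wrist 0.15 1470 [432.   -2.3] [33.8 59.7] 89.7 0.156
turn [ 0.01 -0.   -0.06] shift [  9.7 -18.4 117.9] rows>= 2.9
```

Request:
move_arm(plan=[[0, 0, 0, 10, -18, 10, 1], [0, 0, 0, 10, -18, 40, 1], [0, 0, 0, 10, -18, 75, 1], [0, 0, 0, 10, -18, 100, 1], [0, 0, 0, 10, -18, 117, 1], [0, 0, 0, 10, -18, 117, 1], [0, 0, 0, 10, -18, 117, 0], [0, 0, 0, 10, -18, 117, -1]])

```text
time: 17.63
eef_pos: [0.4426, -0.0028, 0.1896]
tool_rot: [0.71, 0.705, 0.001, 0.001]
contact_force: [0.1, -0.1, -0.1]
width: 0.0639
grip_force: 0.0
```

Request:
move_arm(plan=[[0, 0, 0, 0, 0, 0, -1], [0, 0, 0, 0, 0, 0, -1], [0, 0, 0, 0, 0, 0, -1], [0, 0, 0, 0, 0, 0, -1], [0, 0, 0, 0, 0, 0, -1], [0, 0, 0, 0, 0, 0, -1], [0, 0, 0, 0, 0, 0, -1], [0, 0, 0, 0, 0, 0, -1]])

```text
time: 18.3
eef_pos: [0.4415, -0.0033, 0.1889]
tool_rot: [0.71, 0.704, -0.0, 0.0]
contact_force: [-1.6, -0.5, 6.4]
width: 0.0135
grip_force: 59.0
```

Run:
```python
from h import *
st(); b=go(.525,-.005,.278,2.6); b=go(.521,-.1,.278,2.6,base=b)
```

```text
18.3 [ 0.4415 -0.0033  0.1889] [ 89.5   0.  180. ] F [-1.6 -0.5  6.4] w 0.0135 g 59.0
turn [ 0.    0.   -0.51] shift [ -1.1  83.5 -89.1] rows>= 2.9
turn [0. 0. 0.] shift [-94.7  -8.3   0. ] rows>= 2.3
```

Request:
move_arm(plan=[[0, 0, 0, 0, 0, -30, -1], [0, 0, 0, 0, 0, -60, -1], [0, 0, 0, 0, 0, -90, -1], [0, 0, 0, -1, 20, -90, -1], [0, 0, -0.3, -1, 50, -90, -1], [0, 0, -0.5, -1, 80, -90, -1], [0, 0, -0.5, -1, 83, -90, -1], [0, 0, -0.5, -1, 83, -90, -1]])

```text
time: 18.97
eef_pos: [0.5252, -0.0049, 0.2776]
tool_rot: [0.691, 0.723, -0.0, -0.0]
contact_force: [-0.6, -0.1, -3.1]
width: 0.0132
grip_force: 59.7
```

Request:
move_arm(plan=[[0, 0, 0, -30, -2, 0, -1], [0, 0, 0, -60, -4, 0, -1], [0, 0, 0, -95, -4, 0, -1], [0, 0, 0, -95, -4, -25, -1], [0, 0, 0, -95, -4, -25, -1], [0, 0, 0, -95, -4, -25, -1]])

```text
time: 19.47
eef_pos: [0.5244, -0.0999, 0.3038]
tool_rot: [0.692, 0.722, 0.0, 0.001]
contact_force: [-0.8, 0.3, -2.8]
width: 0.0133
grip_force: 59.8
```

Run:
```python
from h import *
st(); held(); go(.6168,-.10,.303,2.6)
```

```text
19.47 [ 0.5244 -0.0999  0.3038] [ 92.5   0.  179.9] F [-0.8  0.3 -2.8] w 0.0133 g 59.8
held: z range [0.118 0.292] y [-0.125 -0.07 ] 576
turn [-0.   -0.   -0.01] shift [-4.8 92.6 -0.1] rows>= 2.2
```

Request:
move_arm(plan=[[0, 0, 0, 0, 25, 0, -1], [0, 0, 0, 0, 50, 0, -1], [0, 0, 0, 0, 75, 0, -1], [0, 0, 0, 0, 92, 0, -1], [0, 0, 0, 0, 92, 0, -1], [0, 0, 0, 0, 92, 0, -1], [0, 0, 0, 0, 92, 0, -1]])

```text
time: 20.1
eef_pos: [0.6158, -0.0951, 0.3023]
tool_rot: [0.691, 0.723, -0.001, -0.001]
contact_force: [-0.7, 0.4, -2.9]
width: 0.0135
grip_force: 60.2
```

Request:
move_arm(plan=[[0, 0, 0, 0, 0, 15, -1], [0, 0, 0, 0, 0, 30, -1], [0, 0, 0, 0, 0, 37, -1], [0, 0, 0, 0, 0, 40, -1], [0, 0, 0, 0, 0, 40, -1], [0, 0, 0, 0, 0, 40, -1]])

```text
time: 20.6
eef_pos: [0.6167, -0.0959, 0.2641]
tool_rot: [0.691, 0.723, 0.0, 0.0]
contact_force: [-0.2, -0.5, -3.1]
width: 0.013
grip_force: 60.2
```

Run:
```python
from h import *
st(); go(.609,.082,.263,2.6)
```

```text
20.6 [ 0.6167 -0.0959  0.2641] [ 92.5   0.  180. ] F [-0.2 -0.5 -3.1] w 0.013 g 60.2
turn [ 0.01  0.   -0.01] shift [178.1   0.2   1. ] rows>= 4.3
```

Request:
move_arm(plan=[[0, 0, 0, 15, 0, 1, -1], [0, 0, 0, 40, 0, 1, -1], [0, 0, 0, 65, 0, 1, -1], [0, 0, 0, 90, 0, 1, -1], [0, 0, 0, 115, 0, 1, -1], [0, 0, 0, 140, 0, 1, -1], [0, 0, 0, 160, 0, 1, -1], [0, 0, 0, 170, 0, 1, -1]])

```text
time: 21.27
eef_pos: [0.6089, 0.0767, 0.2631]
tool_rot: [0.691, 0.723, 0.001, 0.0]
contact_force: [1.0, 0.5, -3.5]
width: 0.0134
grip_force: 60.2
```

Request:
move_arm(plan=[[0, 0, 0, 8, 0, 0, -1], [0, 0, 0, 8, 0, 1, -1], [0, 0, 0, 8, 0, 2, -1], [0, 0, 0, 8, 0, 2.5, -1], [0, 0, 0, 8, 0, 2.5, -1]])

```text
time: 21.68
eef_pos: [0.609, 0.0816, 0.2607]
tool_rot: [0.692, 0.722, 0.001, -0.0]
contact_force: [-2.7, 4.5, 3.9]
width: 0.0132
grip_force: 61.4
```

Run:
```python
from h import *
st(); caps()
```

```text
21.68 [0.609  0.0816 0.2607] [ 9.250e+01 -1.000e-01  1.799e+02] F [-2.7  4.5  3.9] w 0.0132 g 61.4
cap 23 [603.7 223.3] [12.3 16.3] 11.6 z 0.286
cap 27 [603.1 149.6] [30.3  6.9] 89.6 z 0.286
cap 40 [ 447.1 -136.8] [10.8 32.7] 1.9 z 0.216
```

Request:
move_arm(plan=[[0, 0, 0, 0, 0, -1, -0.5], [0, 0, 0, 0, 0, -1, 0], [0, 0, 0, 0, 0, -1, 0.5], [0, 0, 0, 0, 0, -1, 1], [0, 0, 0, 0, 0, -1, 1], [0, 0, 0, 0, 0, -1, 1]])

```text
time: 22.23
eef_pos: [0.6088, 0.0818, 0.2608]
tool_rot: [0.691, 0.723, -0.0, 0.0]
contact_force: [-0.1, -0.2, -0.7]
width: 0.08
grip_force: 0.0
```

Request:
move_arm(plan=[[0, 0, 0, 0, 0, -15, 1], [0, 0, 0, 0, 0, -40, 1], [0, 0, 0, 0, 0, -75, 1], [0, 0, 0, -30, -25, -75, 1], [0, 0, 0, -60, -50, -75, 1], [0, 0, 0, -90, -75, -70, 1], [0, 0, 0, -120, -100, -65, 1], [0, 0, 0, -150, -125, -55, 1]])

```text
time: 22.9
eef_pos: [0.4894, -0.0746, 0.3164]
tool_rot: [0.691, 0.723, 0.0, 0.001]
contact_force: [0.6, -1.4, 0.7]
width: 0.0856
grip_force: 0.0
```

Request:
move_arm(plan=[[0, 0, 0.3, -30, -20, 10, 1], [0, 0, 0.3, -61, -32, 10, 1], [0, 0, 0.3, -61, -32, 10, 1], [0, 0, 0.3, -61, -32, 10, 1]])

```text
time: 23.23
eef_pos: [0.4609, -0.1369, 0.306]
tool_rot: [0.704, 0.711, 0.0, 0.0]
contact_force: [0.4, 0.4, -0.1]
width: 0.0853
grip_force: 0.0
```

Run:
```python
from h import *
st(); caps(); wcap(); go(.447,-.137,.188,0)
```

```text
23.23 [ 0.4609 -0.1369  0.306 ] [ 90.6   0.  180. ] F [ 0.4  0.4 -0.1] w 0.0853 g 0.0
cap 42 [606.9 149.8] [12.7 32.8] 2.9 z 0.286
cap 40 [610.6  80.1] [11.4 32. ] 3.9 z 0.286
cap 37 [603.9 216. ] [12.  30.1] 2.9 z 0.287
wrist 0.205 864 [ 445.9 -137. ] [13.9 33.9] 2.0 0.2138
wrist 0.15 1449 [ 436.9 -137.4] [60.2 34.2] 2.3 0.156
turn [ 0.   -0.    0.12] shift [ -1.4 -14.6 118. ] rows>= 2.9
```

Request:
move_arm(plan=[[0, 0, -0.3, 0, -15, 10, 1], [0, 0, -0.3, 0, -15, 40, 1], [0, 0, -0.3, 0, -15, 75, 1], [0, 0, -0.3, 0, -15, 100, 1], [0, 0, -0.3, 0, -15, 117, 1], [0, 0, -0.3, 0, -15, 117, 1], [0, 0, -0.3, 0, -15, 117, 0], [0, 0, -0.3, 0, -15, 117, -1]])

```text
time: 24.0
eef_pos: [0.4472, -0.1356, 0.19]
tool_rot: [0.691, 0.723, 0.0, 0.001]
contact_force: [-0.0, 0.4, 0.4]
width: 0.064
grip_force: 0.0
```

Request:
move_arm(plan=[[0, 0, 0, 0, 0, 0, -1], [0, 0, 0, 0, 0, 0, -1], [0, 0, 0, 0, 0, 0, -1], [0, 0, 0, 0, 0, 0, -1], [0, 0, 0, 0, 0, 0, -1], [0, 0, 0, 0, 0, 0, -1], [0, 0, 0, 0, 0, 0, -1], [0, 0, 0, 0, 0, 0, -1]])

```text
time: 24.67
eef_pos: [0.4464, -0.1361, 0.1893]
tool_rot: [0.691, 0.723, 0.0, 0.0]
contact_force: [-2.4, 0.9, 5.8]
width: 0.0133
grip_force: 59.5
```

Request:
move_arm(plan=[[0, 0, 0, 0, 0, -30, -1], [0, 0, 0, 0, 0, -60, -1], [0, 0, 0, 0, 0, -90, -1], [0, 0, 0, 0, 0, -115, -1], [0, 0, 0, 10, 25, -115, -1], [0, 0, 0, 25, 50, -115, -1], [0, 0, 0, 35, 70, -115, -1], [0, 0, 0, 35, 70, -115, -1]])

```text
time: 25.33
eef_pos: [0.5169, -0.0963, 0.3034]
tool_rot: [0.691, 0.723, 0.001, -0.0]
contact_force: [-0.4, 0.4, -3.2]
width: 0.0134
grip_force: 59.5
```

Run:
```python
from h import *
st(); held(); go(.6168,-.10,.303,2.6)
```

```text
25.33 [ 0.5169 -0.0963  0.3034] [ 92.6  -0.  180. ] F [-0.4  0.4 -3.2] w 0.0134 g 59.5
held: z range [0.118 0.293] y [-0.121 -0.067] 665
turn [-0.01 -0.01  0.01] shift [-7.600e+00  1.011e+02  1.000e-01] rows>= 2.4
```

Request:
move_arm(plan=[[0, 0, 0, 0, 25, 0, -1], [0, 0, 0, 0, 50, 0, -1], [0, 0, 0, 0, 75, 0, -1], [0, 0, 0, 0, 100, 0, -1], [0, 0, 0, 0, 100, 0, -1], [0, 0, 0, 0, 100, 0, -1], [0, 0, 0, 0, 100, 0, -1]])

```text
time: 25.97
eef_pos: [0.6136, -0.0938, 0.3034]
tool_rot: [0.691, 0.722, -0.0, -0.001]
contact_force: [0.2, -0.1, -2.2]
width: 0.0136
grip_force: 60.1
```

Request:
move_arm(plan=[[0, 0, 0, 0, 0, 15, -1], [0, 0, 0, 0, 0, 30, -1], [0, 0, 0, 0, 0, 37, -1], [0, 0, 0, 0, 0, 40, -1], [0, 0, 0, 0, 0, 40, -1], [0, 0, 0, 0, 0, 40, -1]])

```text
time: 26.47
eef_pos: [0.6143, -0.0936, 0.2645]
tool_rot: [0.691, 0.723, 0.0, 0.0]
contact_force: [0.5, -0.2, -2.6]
width: 0.0133
grip_force: 60.0
```

Run:
```python
from h import *
st(); go(.6123,.013,.263,2.6)
```

```text
26.47 [ 0.6143 -0.0936  0.2645] [ 92.5   0.  180. ] F [ 0.5 -0.2 -2.6] w 0.0133 g 60.0
turn [ 0.    0.   -0.01] shift [106.6   2.7   1.5] rows>= 2.6
```

Request:
move_arm(plan=[[0, 0, 0, 10, 2, 1, -1], [0, 0, 0, 30, 2, 1, -1], [0, 0, 0, 50, 2, 1, -1], [0, 0, 0, 70, 2, 1, -1], [0, 0, 0, 90, 2, 1, -1], [0, 0, 0, 107, 2, 1, -1], [0, 0, 0, 107, 2, 1, -1]])

```text
time: 27.05
eef_pos: [0.6115, 0.0169, 0.2632]
tool_rot: [0.69, 0.723, 0.0, -0.0]
contact_force: [0.3, 0.4, -2.8]
width: 0.0132
grip_force: 60.1
```

Request:
move_arm(plan=[[0, 0, 0, 0, 0, 0, -1], [0, 0, 0, 0, 0, 1, -1], [0, 0, 0, 0, 0, 2, -1], [0, 0, 0, 0, 0, 2.5, -1], [0, 0, 0, 0, 0, 2.5, -1]])

```text
time: 27.47
eef_pos: [0.6121, 0.0129, 0.261]
tool_rot: [0.692, 0.722, 0.0, 0.0]
contact_force: [-1.5, 0.2, 3.3]
width: 0.0134
grip_force: 61.1
```

Run:
```python
from h import *
st(); held()
```

```text
27.47 [0.6121 0.0129 0.261 ] [ 92.5   0.  179.9] F [-1.5  0.2  3.3] w 0.0134 g 61.1
held: z range [0.077 0.249] y [-0.014  0.044] 766
```

Request:
move_arm(plan=[[0, 0, 0, 0, 0, -1, -0.5], [0, 0, 0, 0, 0, -1, 0], [0, 0, 0, 0, 0, -1, 0.5], [0, 0, 0, 0, 0, -1, 1], [0, 0, 0, 0, 0, -1, 1], [0, 0, 0, 0, 0, -1, 1]])

```text
time: 28.02
eef_pos: [0.6118, 0.0135, 0.2612]
tool_rot: [0.691, 0.723, -0.0, -0.0]
contact_force: [-1.0, -0.0, -0.1]
width: 0.0802
grip_force: 0.0
```

Request:
move_arm(plan=[[0, 0, 0, 0, 0, -15, 1], [0, 0, 0, 0, 0, -40, 1], [0, 0, 0, 0, 0, -75, 1], [0, 0, 0, -30, -22, -75, 1], [0, 0, 1, -60, -44, -75, 1], [0, 0, 2, -90, -66, -70, 1], [0, 0, 3, -120, -88, -60, 1], [0, 0, 4, -150, -110, -50, 1]])

```text
time: 28.68
eef_pos: [0.5074, -0.1423, 0.3114]
tool_rot: [0.828, 0.561, 0.0, 0.0]
contact_force: [0.2, -0.8, -1.4]
width: 0.0857
grip_force: 0.0
```

Request:
move_arm(plan=[[0, 0, 0, 0, 0, 0, 1], [0, 0, 0, 0, 0, 0, 1], [0, 0, 0, 0, 0, 0, 1]])

```text
time: 28.93
eef_pos: [0.5089, -0.1411, 0.3117]
tool_rot: [0.826, 0.563, 0.0, 0.0]
contact_force: [1.0, 0.1, -0.2]
width: 0.0856
grip_force: 0.0
```

Run:
```python
from h import *
st(); caps(); go(.414,-.322,.26,-32.7)
```

```text
28.93 [ 0.5089 -0.1411  0.3117] [ 68.6  -0.  180. ] F [ 1.   0.1 -0.2] w 0.0856 g 0.0
cap 37 [613.3  11.3] [12.1 31.5] 0.6 z 0.287
cap 41 [606.7 149.2] [12.1 31.1] 2.8 z 0.286
cap 43 [610.2  80.6] [31.1 12.3] 87.7 z 0.286
cap 38 [603.8 216.6] [12.8 32.2] 4.0 z 0.287
turn [ 0.01 -0.    1.89] shift [-203.5  -22.5   51.6] rows>= 5.1
```

Request:
move_arm(plan=[[0, 0, 0.5, -40, -5, 0, 1], [0, 0, 1, -80, -10, 0, 1], [0, 0, 1.9, -120, -15, 10, 1], [0, 0, 1.9, -160, -20, 20, 1], [0, 0, 1.9, -203, -22, 30, 1], [0, 0, 1.9, -203, -22, 30, 1], [0, 0, 1.9, -203, -22, 30, 1], [0, 0, 1.9, -203, -22, 30, 1]])

```text
time: 29.65
eef_pos: [0.4147, -0.3214, 0.2815]
tool_rot: [0.878, 0.479, 0.0, 0.0]
contact_force: [0.2, -0.0, -0.1]
width: 0.0852
grip_force: 0.0
```

```bash
cat >> h.py <<'E'
def rect(P,box,lo,hi,nm):
    z=P[...,2];x0,x1,y0,y1=box
    q=P[(z>lo)&(z<hi)&(P[...,0]>x0)&(P[...,0]<x1)&(P[...,1]>y0)&(P[...,1]<y1)]
    if len(q)>20: r=cv2.minAreaRect((q[:,:2]*1000).astype(np.float32)); print(nm,len(q),np.round(r[0],1),np.round(r[1],1),round(r[2],1),"z",np.percentile(q[:,2],[5,50,95]).round(4))
    return q
E
python3 - <<'E'
from h import *
st(); px,P,*_=grab("wrist"); cv2.imwrite("pics/w2.png",px)
rect(P,(.3,.55,-.45,-.2),.165,.18,"board"); rect(P,(.3,.55,-.45,-.2),.05,.065,"stand")
rect(P,(.45,.7,-.5,-.28),.108,.122,"panel"); rect(P,(.4,.7,-.5,-.25),.02,.03,"lip")
px,P,*_=grab("top");rect(P,(.45,.7,-.5,-.28),.105,.125,"panel top"); rect(P,(.43,.7,-.5,-.28),.02,.032,"lip")
E
```

```text
29.65 [ 0.4147 -0.3214  0.2815] [ 57.2  -0.  180. ] F [ 0.2 -0.  -0.1] w 0.0852 g 0.0
board 2177 [ 413.  -323.8] [119.9  12. ] 57.9 z [0.1704 0.1719 0.173 ]
stand 4411 [ 419.1 -328.4] [155.1 291. ] 66.9 z [0.056  0.0579 0.0595]
panel 2424 [ 561.8 -379.7] [139.8  13.2] 64.5 z [0.1096 0.1148 0.1161]
lip 1306 [ 482.6 -341.9] [139.4 166.7] 65.1 z [0.0211 0.0257 0.0288]
panel top 151 [ 562.9 -378.4] [138.5  13.8] 64.2 z [0.1096 0.115  0.1217]
lip 52 [ 525.3 -358.1] [132.5  77.2] 64.0 z [0.0202 0.0237 0.0311]
```

View pics/w2.png

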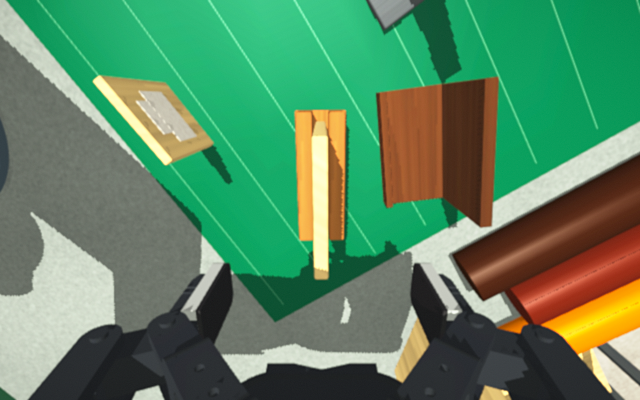

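The board (top edge at (320,200)) is in the slot and the easel is at (440,150) with its panel on the far side. The wrist measurement gives 120×12 mm, so I'll grip it.

```bash
cat >> h.py <<'E'
EY=-25.5; EN=np.array([np.cos(np.radians(EY)),np.sin(np.radians(EY))]); EO=np.array([.5566,-.3771])
def ee(x,y,z,tilt,base=None):
    p=EO+EN*x+np.array([-EN[1],EN[0]])*y; return go(p[0],p[1],z,EY,tilt,base)
E
python3 - <<'E'
from h import *
b=go(.413,-.3238,.155,-32.1); b=go(.413,-.3238,.235,-32.1,base=b); b=ee(-.05,0,.235,16,b); b=ee(0.0015,0,.21,16,b); ee(.0015,0,.151,16,b)
E
```

```text
turn [ 0.01 -0.   -0.1 ] shift [-3.500e+00 -1.000e-01  1.268e+02] rows>= 3.0
turn [0. 0. 0.] shift [  0.   0. -80.] rows>= 1.9
turn [ 2.66 -0.15 -1.09] shift [ 25.4 100.3   0. ] rows>= 2.5
turn [0. 0. 0.] shift [ 0.  56.4  9.8] rows>= 1.4
turn [0. 0. 0.] shift [-0.  16.3 56.7] rows>= 1.4
```

Request:
move_arm(plan=[[0, 0, -0.1, -3, 0, 30, 1], [0, 0, -0.1, -3, 0, 60, 1], [0, 0, -0.1, -3, 0, 90, 1], [0, 0, -0.1, -3, 0, 115, 1], [0, 0, -0.1, -3, 0, 126, 1], [0, 0, -0.1, -3, 0, 126, 1], [0, 0, -0.1, -3, 0, 126, 0], [0, 0, -0.1, -3, 0, 126, -1]])

```text
time: 30.42
eef_pos: [0.4131, -0.3249, 0.157]
tool_rot: [0.876, 0.483, 0.0, 0.001]
contact_force: [-0.1, 1.3, 0.0]
width: 0.0639
grip_force: 0.0
```

Request:
move_arm(plan=[[0, 0, 0, 0, 0, 0, -1], [0, 0, 0, 0, 0, 0, -1], [0, 0, 0, 0, 0, 0, -1], [0, 0, 0, 0, 0, 0, -1], [0, 0, 0, 0, 0, 0, -1], [0, 0, 0, 0, 0, 0, -1], [0, 0, 0, 0, 0, 0, -1], [0, 0, 0, 0, 0, 0, -1]])

```text
time: 31.08
eef_pos: [0.4124, -0.3249, 0.1559]
tool_rot: [0.876, 0.483, 0.0, 0.0]
contact_force: [0.1, 1.0, 5.2]
width: 0.0113
grip_force: 59.5
```

Request:
move_arm(plan=[[0, 0, 0, 0, 0, -10, -1], [0, 0, 0, 0, 0, -25, -1], [0, 0, 0, 0, 0, -40, -1], [0, 0, 0, 0, 0, -60, -1], [0, 0, 0, 0, 0, -80, -1], [0, 0, 0, 0, 0, -80, -1]])

```text
time: 31.58
eef_pos: [0.4131, -0.3255, 0.2392]
tool_rot: [0.876, 0.483, 0.001, 0.003]
contact_force: [0.6, -0.9, -1.3]
width: 0.0113
grip_force: 58.5
```

Run:
```python
from h import *
st(); b=ee(-.05,0,.235,16); b=ee(0.0015,0,.21,16,b)
px,P,*_=grab("scene"); q=rect(P,(.35,.48,-.42,-.24),.065,.3,"held board")
```

```text
31.58 [ 0.4131 -0.3255  0.2392] [5.770e+01 1.000e-01 1.797e+02] F [ 0.6 -0.9 -1.3] w 0.0113 g 58.5
turn [ 2.71 -0.14 -1.12] shift [27.1 99.2  4.7] rows>= 2.5
turn [0. 0. 0.] shift [ 0.  56.4  9.8] rows>= 1.4
held board 1122 [ 416.5 -322.5] [91.8 97.2] 9.8 z [0.1098 0.207  0.2927]
```

Request:
move_arm(plan=[[0, 0, 0, 10, 25, 0, -1], [0.7, 0, -0.3, 20, 50, 0, -1], [1.4, -0.1, -0.6, 27, 75, 0, -1], [2.1, -0.1, -0.9, 27, 99, 0, -1], [2.7, -0.15, -1.1, 27, 99, 0, -1], [2.7, -0.15, -1.1, 27, 99, 0, -1], [2.7, -0.15, -1.1, 27, 99, 0, -1]])

```text
time: 32.22
eef_pos: [0.5101, -0.3543, 0.2333]
tool_rot: [0.838, 0.527, -0.075, -0.12]
contact_force: [0.2, -0.4, -1.8]
width: 0.0111
grip_force: 59.7
```

Run:
```python
from h import *
st(); print(bot.state()["width"]); b=ee(0.0015,0,.20,16); ee(0.0015,0,.153,16,b)
px,P,*_=grab("scene"); q=rect(P,(.44,.6,-.45,-.25),.13,.3,"held board"); cv2.imwrite("pics/s2.png",cv2.resize(px[110:260,210:400],None,fx=4,fy=4))
```

```text
32.22 [ 0.5101 -0.3543  0.2333] [ 6.440e+01 -1.000e-01 -1.637e+02] F [ 0.2 -0.4 -1.8] w 0.0111 g 59.7
0.011066739891095398
turn [-0.05 -0.02 -0.02] shift [-0.5 60.4 17. ] rows>= 1.5
turn [0. 0. 0.] shift [-0.  13.  45.2] rows>= 1.1
held board 927 [ 531.4 -362.4] [125.4 115.8] 61.1 z [0.1409 0.2383 0.2947]
```

View pics/s2.png

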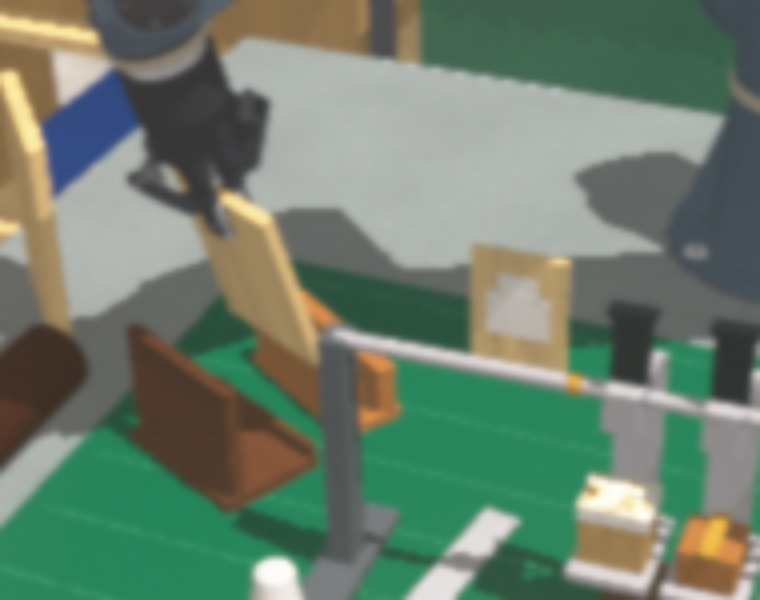

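The board is held tilted towards the easel as intended, so I'll bring it over the ledge.

Request:
move_arm(plan=[[0, 0, 0, 0, 20, 5, -1], [0, 0, 0, 0, 40, 10, -1], [0, 0, 0, 0, 60, 17, -1], [0, 0, 0, 0, 60, 17, -1], [0, 0, 0, 0, 64, 32, -1], [0, 0, 0, 0, 69, 47, -1], [0, 0, 0, 0, 71, 55, -1], [0, 0, 0, 0, 71, 55, -1]])

```text
time: 32.93
eef_pos: [0.5566, -0.3768, 0.1614]
tool_rot: [0.838, 0.527, -0.075, -0.121]
contact_force: [-0.1, 0.1, -2.0]
width: 0.0114
grip_force: 59.9
```

Run:
```python
from h import *
st(); b=ee(0.0015,0,.153,16)
```

```text
32.93 [ 0.5566 -0.3768  0.1614] [ 6.430e+01 -1.000e-01 -1.637e+02] F [-0.1  0.1 -2. ] w 0.0114 g 59.9
turn [-0.06 -0.02 -0.02] shift [-0.3  3.9  7.6] rows>= 0.2
```

Request:
move_arm(plan=[[0, 0, 0, 0, 2, 3, -1], [0, 0, 0, 0, 3, 6, -1], [0, 0, 0, 0, 3, 8, -1], [0, 0, 0, 0, 3, 8, -1], [0, 0, 0, 0, 3, 8, -1]])

```text
time: 33.35
eef_pos: [0.5585, -0.3777, 0.1545]
tool_rot: [0.838, 0.527, -0.075, -0.119]
contact_force: [-0.2, -0.6, -1.8]
width: 0.0113
grip_force: 60.0
```

Run:
```python
from h import *
st(); px,P,*_=grab("scene"); q=rect(P,(.48,.64,-.47,-.25),.13,.25,"board"); go(*bot.state()["eef_pos"],-25.5,16)
```

```text
33.35 [ 0.5585 -0.3777  0.1545] [  64.4   -0.  -163.8] F [-0.2 -0.6 -1.8] w 0.0113 g 60.0
board 771 [ 575.7 -376.3] [102.2 112.7] 16.2 z [0.1432 0.2036 0.2415]
turn [-0.03 -0.01 -0.02] shift [0. 0. 0.] rows>= 0.0
```

Request:
move_arm(plan=[[0, 0, 0, 0, 0.5, 1.5, -1], [0, 0, 0, 0, 1, 3, -1], [0, 0, 0, 0, 1, 3, -1], [0, 0, 0, 0, 1, 3, -1]])

```text
time: 33.73
eef_pos: [0.5589, -0.3779, 0.1517]
tool_rot: [0.838, 0.527, -0.075, -0.119]
contact_force: [1.0, 0.1, 4.4]
width: 0.0112
grip_force: 60.8
```

Request:
move_arm(plan=[[0, 0, 0, 0, 0, 0, -0.6], [0, 0, 0, 0, 0, 0, -0.5], [0, 0, 0, 0, 0, 0, -0.2], [0, 0, 0, 0, 0, 0, 0], [0, 0, 0, 0, 0, 0, 0], [0, 0, 0, 0, 0, 0, 0]])

```text
time: 34.23
eef_pos: [0.5586, -0.3778, 0.1509]
tool_rot: [0.838, 0.527, -0.075, -0.12]
contact_force: [0.4, -0.2, 0.5]
width: 0.043
grip_force: 0.0
```

Run:
```python
from h import *
st()
```

```text
34.23 [ 0.5586 -0.3778  0.1509] [  64.4   -0.  -163.8] F [ 0.4 -0.2  0.5] w 0.043 g 0.0
```

Released with no load. I'll retract along the fingers and inspect.

Request:
move_arm(plan=[[0, 0, 0, 0, 0, -10, 0], [0, 0, 0, 0, 0, -30, 0], [0, 0, 0, 0, 0, -55, 0], [0, 0, 0, 0, 0, -85, 0], [0, 0, 0, 0, -30, -115, 0], [0, 0, 0, 0, -70, -130, 0], [0, 0, 0, 0, -100, -140, 0], [0, 0, 0, 0, -100, -140, 0]])

```text
time: 34.9
eef_pos: [0.5054, -0.3526, 0.3196]
tool_rot: [0.838, 0.527, -0.074, -0.116]
contact_force: [0.6, -0.7, 0.1]
width: 0.0429
grip_force: 0.0
```

Request:
move_arm(plan=[[0, 0, 0, 0, -30, 0, 0], [0, 0, 0, 0, -60, 0, 0], [0, 0, 0, 0, -90, 0, 0], [0, 0, 0, 0, -90, 0, 0], [0, 0, 0, 0, -90, 0, 0]])

```text
time: 35.32
eef_pos: [0.4291, -0.3159, 0.3399]
tool_rot: [0.838, 0.527, -0.074, -0.119]
contact_force: [0.9, -0.7, 0.7]
width: 0.0421
grip_force: 0.0
```

Run:
```python
from h import *
st(); caps()
px,P,*_=grab("scene"); cv2.imwrite("pics/s3.png",cv2.resize(px[130:310,215:485],None,fx=2.9,fy=2.9))
px,P,*_=grab("top"); z=P[...,2]
q=P[(z>.125)&(z<.2)&(P[...,0]>.48)&(P[...,0]<.66)&(P[...,1]<-.28)&(P[...,1]>-.47)]
# in easel frame
d=q[:,:2]-EO; X=d@EN; Y=d@np.array([-EN[1],EN[0]]); print("board upper",len(q),np.percentile(X,[2,50,98]).round(3),"y",np.percentile(Y,[2,98]).round(3),"zmax",np.percentile(q[:,2],98).round(3))
for lo,hi in((.04,.07),(.07,.1),(.1,.125),(.125,.145),(.145,.18)):
    q=P[(z>lo)&(z<hi)&(P[...,0]>.45)&(P[...,0]<.66)&(P[...,1]<-.28)&(P[...,1]>-.47)&(px[...,2]>130)]; d=q[:,:2]-EO
    if len(q)>5: print(lo,len(q),(d@EN).mean().round(4),q[:,2].mean().round(3))
```

```text
35.32 [ 0.4291 -0.3159  0.3399] [  64.4   -0.  -163.9] F [ 0.9 -0.7  0.7] w 0.0421 g 0.0
cap 40 [613.2  11.1] [12.4 31.7] 0.1 z 0.285
cap 41 [606.9 149.2] [12.8 31.8] 2.9 z 0.286
cap 44 [610.   80.5] [12.6 31.4] 0.2 z 0.286
cap 37 [603.6 217. ] [29.7 12.2] 87.4 z 0.286Traceback (most recent call last):
  File "<stdin>", line 7, in <module>
    return _quantile_unchecked(
        a, q, axis, out, overwrite_input, method, keepdims, weights)
    return _ureduce(a,
                    func=_quantile_ureduce_func,
    ...<5 lines>...
                    overwrite_input=overwrite_input,
                    method=method)
    r = func(a, **kwargs)
    result = _quantile(arr,
                       quantiles=q,
    ...<2 lines>...
                       out=out,
                       weights=wgt)
    slices_having_nans = np.isnan(arr[-1, ...])
                                  ~~~^^^^^^^^^
IndexError: index -1 is out of bounds for axis 0 with size 0
```

View pics/s3.png

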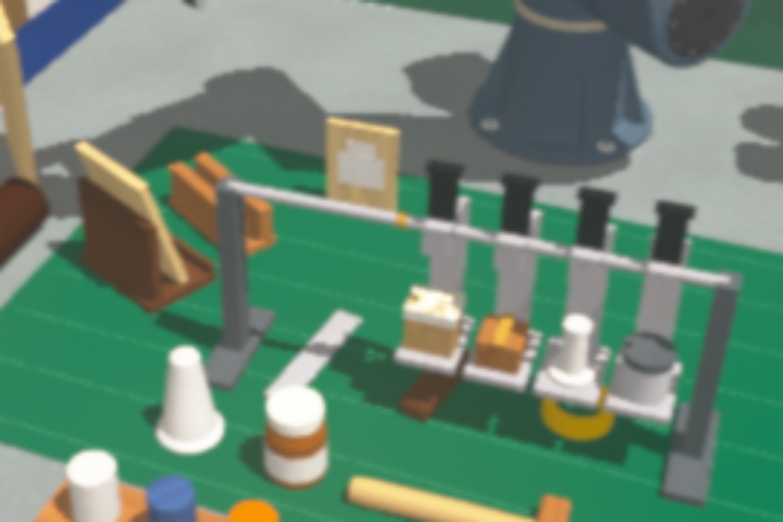

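All four carriers hang left of the band (402,220), and the board leans on the easel at (130,210). I'll check the board's tilt and position numerically.

Run:
```python
from h import *
caps()
for n in("wrist","scene"):
    px,P,*_=grab(n); z=P[...,2]; d=P[...,:2]-EO; X=d@EN; Y=d@np.array([-EN[1],EN[0]])
    m=(X>-.08)&(X<.08)&(abs(Y)<.09)&(z>.12)&(z<.2); print(n,m.sum(), "y",np.percentile(Y[m],[1,99]).round(3),"zmax",np.percentile(z[m],99).round(3), "x top",X[m&(z>.155)].min().round(3),X[m&(z>.155)].max().round(3))
    m=(X>-.065)&(X<.06)&(abs(Y)<.05)&(z>.035)&(z<.155)&(px[...,2]>px[...,0]+20)
    if m.sum()>50:
        print("slope dx/dz, dx/dy",np.linalg.lstsq(np.c_[z[m],Y[m],np.ones(m.sum())],X[m],rcond=None)[0].round(3),m.sum())
```

```text
cap 42 [613.4  11.2] [11.7 30.8] 1.8 z 0.285
cap 42 [606.3 149.2] [12.8 32.9] 1.8 z 0.286
cap 43 [609.8  80.6] [32.4 12.5] 88.6 z 0.285
cap 38 [603.5 216.8] [12.1 30.1] 1.7 z 0.286
wrist 7052 y [-0.056  0.061] zmax 0.169 x top -0.001 0.015
slope dx/dz, dx/dy [ 0.305 -0.003 -0.048] 6496
scene 276 y [-0.056  0.065] zmax 0.171 x top 0.001 0.016
slope dx/dz, dx/dy [-0.03  -0.031  0.011] 504
```

Run:
```python
from h import *
print(bot.finish_job())
```

```text
the job is handed in; nothing more can be done
None
```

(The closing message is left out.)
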